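# Mark the empty stock drawer for reorder

### The arm

A 7-joint arm with a two-finger parallel gripper is mounted at the origin on the work surface. World frame = base frame: x ahead of the robot, y to its left, z up, the work surface at z = 0. Lengths are in m, angles in rad, forces in N, time in s.
With the tool pointing down it reaches from about 0.35 to 0.775 m from the base axis. Payload 3.1 kg.
Tool frame: the origin (TCP) lies at the very end of the fingers, on their centre line; the grasp point (between the pads) lies 19 mm behind it; z points along the fingers, y is the line along which they close (so a half turn about z gives the same grasp; the last joint's range is limited). The gripper opens to 85 mm and grips with 20 to 120 N. Pads are 22 mm wide; open, the fingers measure 114 mm over their backs; the gripper's body (76 mm by 85 mm) begins 54 mm behind the grasp point. The pads swing forward as they close: fully open they stand 13 mm farther back than shut.
Start: joints at [-1.391, 0.311, 0.014, 1.512, -0.004, 1.319, -0.027], TCP at [0.121, 0.537, 0.231] pointing down, gripper open.
Joint ranges: [-2.7, 2.7], [-0.3, 1.91], [-1.27, 1.3], [0.12, 2.57], [-1.44, 4.58], [0.2, 2.03], [-3.05, 3.05]. Speed limits (rad/s): [2.79, 2.79, 3.14, 3.14, 3.14, 3.14, 3.14].

### API

Orientations are given as a rotation vector (axis times angle).
In Python, from station import sense, cams, arm gives the robot as it stands. The module is installed in compiled form; this text tells all that it offers.
- The arm moves only by the tool drive_tool, never from a script. Its argument "steps" is a list of rows, each an object with "delta_pos": the shift along the tool's x, y, z normalised to -1 to 1, where 1 is 0.2 m, a list of three; "rotation": the turn, a rotation vector about the tool's x, y, z normalised to -1 to 1, where 1 is 30 degrees, a list of three; "claw": the opening, from -1 (shut) to 1 (fully open). A call has 1 to 20 rows; each row is the pose to reach, as a shift and turn from the pose commanded when the call began, along the tool's axes at that moment; what a row does not reach only later rows make up. A row lasts 1/10 s, in which the tool goes at most 50 mm and 8.59 degrees, less where a joint would pass 70% of its speed; a pose out of reach is approached as far as the arm can. A call with a number of a shift or a turn outside -1 to 1 is refused whole. A call with a gripper value outside its range is refused whole. The fingers move at their own pace and stop on an object; "newtons" is the grip in N (left out, the last holds). Time passes only in rows, so rows that repeat a pose let the fingers close. It gives the time, the measured TCP pose, the force, the opening and the grip force at its end, in the units of the state.
- sense(): the state, without advancing time (a new reading comes with each control period).
- cams.camera(name): name is "scene" or "top" or "wrist"; returns the picture (384x512x3 uint8, red, green, blue); there is no depth.
- cams.camera_params(name): a dict with "camera_matrix" (3x3 intrinsics, pixels), "rvec" (rotation vector, rad) and "tvec" (3), from world to camera coordinates, as OpenCV has them. Camera axes: x right, y down, z forward; pixel columns grow to the right and rows downward; lengths in m; the calibration is good to about 2 mm. A picture is of the moment at which its call begins: read the wrist's pose just before it. camera_params takes no time and is no camera call; for the wrist camera it gives the pose at the moment of the call.
- arm.close_job(): hands the job in; it is judged then, once.
The state is a dict: "clock": time; "q": joint angles; "qvel": joint speeds; "tau": joint torques, N m; "tcp_pos": TCP position; "orientation": TCP orientation; "contact_force": force on the tool from outside, world axes, zero at the start; "wrist_torque": the same for the moment, N m; "width": finger opening in m; "gripper_force": force on a finger pad.
Only numpy, scipy, OpenCV 4.12 (cv2) and the standard library are available. Lean on these libraries where they do the work, as an engineer would, in place of code of your own. Each camera call takes 0.05 s, during which the arm holds its last target. There are 200 camera calls.

### The job

Three wooden stock drawers stand open on the craft bench and one of them has run out. Push the empty drawer fully shut and flip the marker paddle on top of its box right over its pivot, so that it lies flat towards the back with its ring (reorder) face up. Use only the fingers, to touch and push, and pick nothing up; leave the other drawers, their markers and everything else on the bench as they are.

Things in the scene. Friction and masses are not known exactly. Their poses are not given: they have to be found in the camera images.
- empty_unit: the box whose drawer is EMPTY (bare dark wood inside); marker starts plain face up, towards the front. One of three alike pale wooden boxes fixed side by side, 112 mm apart, in any order on a 20 mm plinth; 140 (x) by 100 (y) by 75 mm high. Origin: centre of its underside; +x points from the drawer front to the back, z up.
- empty_drawer (a joint): how far the empty box's drawer stands out of its box, in m: 0 = fully shut, its front flush with the front of the box; grows as it comes out to -x, at most 0.11. It slides with about 1.5 N of friction and stays where it is left.
- empty_marker (a joint): angle of the empty box's marker about its pivot, in rad: 0 = lying level towards the front with its plain face up, pi/2 = standing upright, pi = lying level towards the back with its ring face up. Hard stops at 0 and pi; stiff pivot (0.035 N m, under 1 N at the tip) that stays where it is left.
- full_unit: the box whose drawer is heaped with small pale horn beads; marker plain face up, towards the front; leave alone. One of three alike pale wooden boxes fixed side by side, 112 mm apart, in any order on a 20 mm plinth; 140 (x) by 100 (y) by 75 mm high. Origin: centre of its underside; +x points from the drawer front to the back, z up.
- full_drawer (a joint): how far the full box's drawer stands out of its box, in m: 0 = fully shut, its front flush with the front of the box; grows as it comes out to -x, at most 0.11. It slides with about 1.5 N of friction and stays where it is left.
- full_marker (a joint): angle of the full box's marker about its pivot, in rad: 0 = lying level towards the front with its plain face up, pi/2 = standing upright, pi = lying level towards the back with its ring face up. Hard stops at 0 and pi; stiff pivot (0.035 N m, under 1 N at the tip) that stays where it is left.
- low_unit: the box whose drawer holds a few pale horn discs; marker already turned to the back, ring face up; leave alone. One of three alike pale wooden boxes fixed side by side, 112 mm apart, in any order on a 20 mm plinth; 140 (x) by 100 (y) by 75 mm high. Origin: centre of its underside; +x points from the drawer front to the back, z up.
- low_drawer (a joint): how far the low box's drawer stands out of its box, in m: 0 = fully shut, its front flush with the front of the box; grows as it comes out to -x, at most 0.11. It slides with about 1.5 N of friction and stays where it is left.
- low_marker (a joint): angle of the low box's marker about its pivot, in rad: 0 = lying level towards the front with its plain face up, pi/2 = standing upright, pi = lying level towards the back with its ring face up. Hard stops at 0 and pi; stiff pivot (0.035 N m, under 1 N at the tip) that stays where it is left.
- empty_drawer_front (a point): point on the outer face of the empty drawer's front panel, on its centre line, 58 mm above the box's underside; moves with the drawer. The panel is 89 mm wide, from 5.5 to 69.5 mm above the box's underside; a brass knob 18 mm across, 34 mm above the underside, stands 13 mm out of it. Axes as the box.
- full_drawer_front (a point): the same point on the front panel of the full box's drawer; leave alone
- low_drawer_front (a point): the same point on the front panel of the low box's drawer; leave alone
- empty_pivot (a point): middle of the pivot axis of the empty box's marker, fixed to the box: on its centre line, 45 mm behind its front face and 5 mm above its top surface. Axes as the box: the pivot runs along y.
- empty_marker_tip (a point): middle of the free end of the empty box's marker, a plywood paddle 70 mm wide, 5 mm thick (pivot and this point at half thickness), from 3 to 67 mm from the pivot. Laid to the front it clears the box top by 2.5 mm and sticks out 22 mm past the box's front, free below for a fingertip. Its other face has a burnt ring 40 mm across. Its -x points from pivot to free end.
- varnish: small clear glass varnish bottle with a white cap, 32 mm across, 65 mm tall, beside the drawer boxes; origin at the centre of its underside; leave alone
- oil: small amber glass oil bottle with a black cap, 36 mm across, 75 mm tall, beside the drawer boxes; origin at the centre of its underside; leave alone
- wax_tin: flat aluminium wax tin, 46 mm across, 22 mm tall, lying in front of the drawers; origin at the centre of its underside; leave alone
- horn_disc: loose horn disc, 36 mm across, 8 mm thick, lying in front of the drawers; origin at the centre of its underside; leave alone
- tool_pot: dark red ceramic pot, 86 mm across and 85 mm tall, with tools standing in it up to 160 mm high; origin at the centre of its underside; leave alone
- burning_pen: black wood-burning pen, 140 mm long, lying on the cork work block; origin at the centre of its underside; leave alone
- flat_brush: flat brush, 170 mm long, lying on the table; origin at the centre of its underside; leave alone

How it is judged:
By the outcome, as a careful person would: the job done as asked, in the order asked, and still so for the second after the job is handed in, with the robot touching nothing.
It also fails if it takes over 51 s, if anything falls off the work surface, if the arm or the gripper's body presses on something with over 40 N, if the wrist force passes 120 N, or if a joint passes its speed limit or range.

## Working session

There is one attempt and no reset: what is moved stays moved. The work goes in short steps, Python scripts to look and compute and a tool call to move; the robot and the scene stay as the last step left them, time stands still between calls to the robot, and variables do not carry over. Pictures are saved under pics/ and viewed, at most 10 in all, crops included, and the job is handed in when it is done.

Besides the shell and the picture viewer there is one more tool, called after ">>>" in YAML: its name, and indented under it one key for each argument. drive_tool: Moves the arm, as the interface text tells. Scaled input: -1 to 1 covers 0.2 m each way for a shift and 30 degrees each way for a turn. Its arguments: {"type":"object","properties":{"steps":{"type":"array"},"newtons":{"type":"number"}},"required":["steps"]}

```bash
mkdir -p pics
python3 - <<'E'
from station import sense, cams
import cv2
s=sense(); print({k:s[k] for k in('clock','tcp_pos','orientation','width','contact_force')})
for n in('scene','top'):
    cv2.imwrite(f'pics/{n}0.png',cams.camera(n)[:,:,::-1]); print(n,cams.camera_params(n))
E
```

```text
{'clock': 0.0, 'tcp_pos': array([0.12081537, 0.53580755, 0.23020295]), 'orientation': array([-0.34750743, -3.12215229,  0.00376509]), 'width': 0.08538101499081946, 'contact_force': array([ 0.32211429,  0.2509769 , -0.45620032])}
scene {'camera_matrix': array([[435.63271539,   0.        , 257.57823018],
       [  0.        , 435.63271539, 189.53941414],
       [  0.        ,   0.        ,   1.        ]]), 'rvec': array([ 1.34915057,  1.8919635 , -1.03690035]), 'tvec': array([ 0.14427039, -0.14607563,  1.53450148])}
top {'camera_matrix': array([[453.83871142,   0.        , 259.63266266],
       [  0.        , 453.83871142, 195.75929811],
       [  0.        ,   0.        ,   1.        ]]), 'rvec': array([ 2.14157627, -2.12724937,  0.18201803]), 'tvec': array([-0.03068768,  0.48890116,  1.17928698])}
```

View pics/scene0.png

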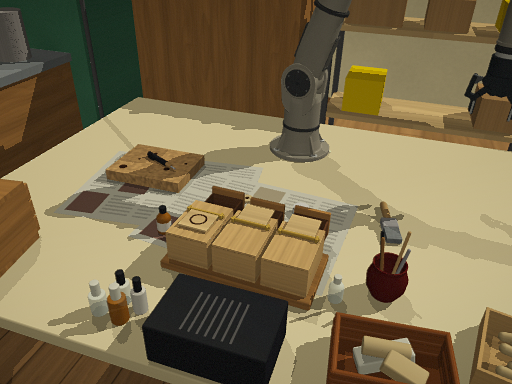

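View pics/top0.png

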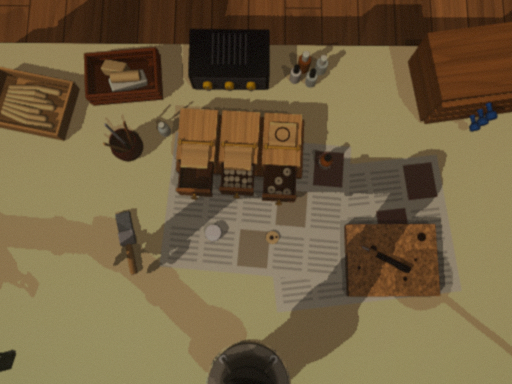

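The top view shows three boxes at (198,150), (240,150) and (283,150). The left drawer (195,178) is empty, the middle one is full, and the right one holds discs with its ring up. The tin is at (213,232) and the varnish at (163,127). I'll enlarge both views.

Run:
```python
import cv2
t=cv2.imread('pics/top0.png')[95:215,155:315]; cv2.imwrite('pics/topc.png',cv2.convertScaleAbs(cv2.resize(t,None,fx=5,fy=5,interpolation=2),alpha=1.5))
t=cv2.imread('pics/scene0.png')[180:300,190:350]; cv2.imwrite('pics/scenec.png',cv2.resize(t,None,fx=5,fy=5,interpolation=2))
```

```text
(no output)
```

View pics/topc.png

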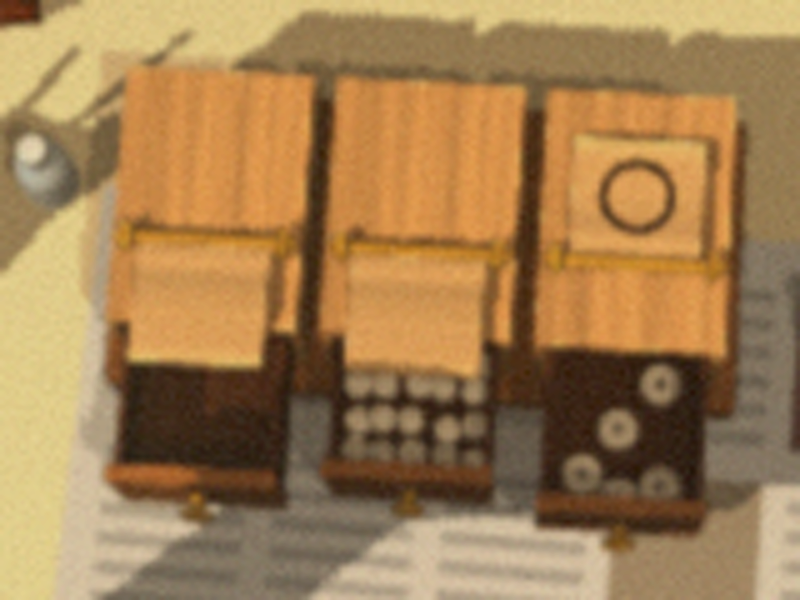

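View pics/scenec.png

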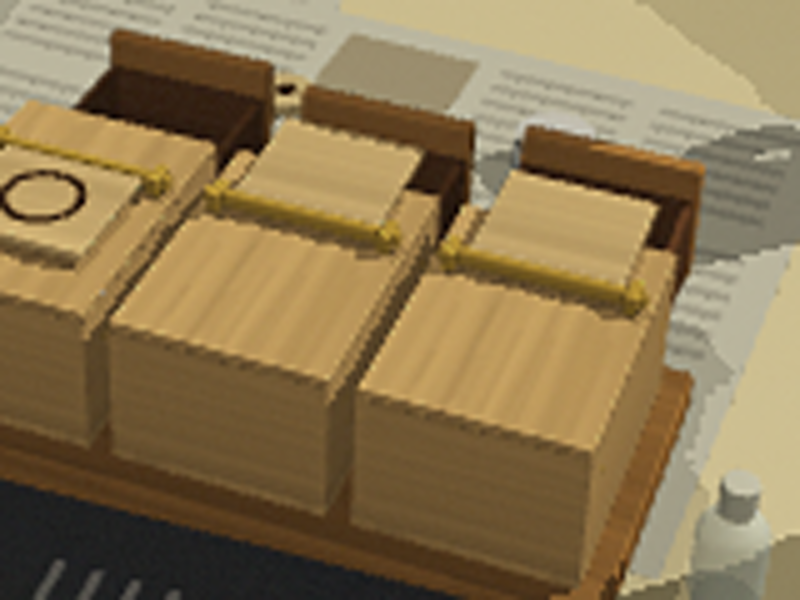

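The left/outer box in the top crop is the empty one: rear top corners (127,67) and (313,77), pivot ends (122,236) and (290,243), paddle tip corners (130,362) and (264,367). In the scene crop the matching points are (590,452)/(360,392), (640,298)/(452,252) and (658,207)/(522,170).

```bash
cat > h.py <<'E'
import cv2, numpy as np
from station import cams
P={}
for n in('scene','top'):
    c=cams.camera_params(n); P[n]=(c['camera_matrix'],cv2.Rodrigues(c['rvec'])[0],c['tvec'])
def ray(n,uv):
    K,R,t=P[n]; return -R.T@t, R.T@np.linalg.inv(K)@[*uv,1]
def plane(n,uv,z):
    o,d=ray(n,uv); return o+d*(z-o[2])/d[2]
def tri(a,b):
    M=[K@np.c_[R,t] for K,R,t in(P['top'],P['scene'])]
    X=cv2.triangulatePoints(*M,np.float64(a).reshape(2,1),np.float64(b).reshape(2,1)).ravel(); return X[:3]/X[3]
tc=lambda x,y:(155+x/5-.4,95+y/5-.4)
sc=lambda x,y:(190+x/5-.4,180+y/5-.4)
E
python3 - <<'E'
from h import *
np.set_printoptions(precision=4,suppress=True)
for n,a,b in [('rearO',(127,67),(590,452)),('rearI',(313,77),(360,392)),('pivO',(122,236),(640,298)),('pivI',(290,243),(452,252)),('tipO',(130,362),(658,207)),('tipI',(264,367),(522,170)),('midRearO',(335,78),(328,382)),('midRearI',(525,88),(115,320)),
 ('midtipO',(346,370),(424,150)),('midtipI',(482,377),(285,122)),('lowpivO',(556,258),(160,180)),('drO',(108,483),(704,165)),('drI',(285,490),(527,128))]:
    X=tri(tc(*a),sc(*b)); print(n,X)
for n,a,z in [('rearO',(127,67),.095),('rearI',(313,77),.095),('pivO',(122,236),.1),('pivI',(290,243),.1),('lowrearI',(738,97),.095),('lowfrontI',(725,356),.095),('drinO',(108,466),.0895),('drinI',(285,475),.0895),('knob',(195,512),.054),('midknob',(405,510),.054),('drmidO',(322,463),.0895),('drlowI',(702,502),.0895),('varn cap',(30,150),.065)]: print(n,plane('top',tc(*a),z))
print('tin',plane('top',(213,232),.022),'disc',plane('top',(272,237),.008),'pot',plane('top',(126,144),.085),'cam',ray('top',(0,0))[0])
for n,a,z in [('drO',(704,165),.0895),('drI',(527,128),.0895),('midO',(473,124),.0895),('midI',(306,88),.0895)]: print(n,plane('scene',sc(*a),z))
E
```

```text
rearO [0.7149 0.1855 0.0949]
rearI [0.7103 0.0878 0.0936]
pivO [0.62   0.1845 0.1011]
pivI [0.6165 0.0983 0.101 ]
tipO [0.5525 0.1783 0.1017]
tipI [0.5492 0.1112 0.104 ]
midRearO [0.7097 0.075  0.0947]
midRearI [ 0.7038 -0.024   0.0957]
midtipO [0.5484 0.0665 0.1041]
midtipI [ 0.5456 -0.0034  0.102 ]
lowpivO [ 0.6095 -0.0414  0.1012]
drO [0.4914 0.1899 0.088 ]
drI [0.4882 0.1001 0.0865]
rearO [0.7149 0.1857 0.095 ]
rearI [0.71   0.0868 0.095 ]
pivO [0.6205 0.184  0.1   ]
pivI [0.6173 0.0963 0.1   ]
lowrearI [ 0.7006 -0.1387  0.095 ]
lowfrontI [ 0.5597 -0.1307  0.095 ]
drinO [0.5003 0.1887 0.0895]
drinI [0.4962 0.097  0.0895]
knob [0.4824 0.1482 0.054 ]
midknob [0.4842 0.0365 0.054 ]
drmidO [0.5027 0.078  0.0895]
drlowI [ 0.4835 -0.1187  0.0895]
varn cap [0.6786 0.242  0.065 ]
tin [0.3924 0.0976 0.022 ] disc [ 0.3811 -0.0619  0.008 ] pot [0.6179 0.3265 0.085 ] cam [ 0.2847 -0.0258  1.2446]
drO [0.4931 0.1914 0.0895]
drI [0.4915 0.1042 0.0895]
midO [0.4972 0.0784 0.0895]
midI [ 0.4948 -0.0087  0.0895]
```

Heights check out: box top at 0.095, pivots at 0.101. The box yaw is about -2.5° and the drawer stands about 83 mm out. I'll push the drawer by its knob and flip the paddle with closed, tilted fingers.

```bash
cat > go.py <<'E'
import sys,numpy as np
from scipy.spatial.transform import Rotation as Ro
from station import sense
np.set_printoptions(precision=3,suppress=True)
# box frame: origin = pivot point projected to z=0
YAW=-np.deg2rad(2.5); PIV=np.array([.6182,.1408,0])
Bx=np.array([np.cos(YAW),np.sin(YAW),0]); By=np.array([-Bx[1],Bx[0],0]); B=np.c_[Bx,By,[0,0,1]]
def plan(rows): # rows of bx,by,z (mm, TCP, box axes about pivot), tilt deg from vertical
    s=sense(); R=Ro.from_rotvec(s['orientation']); p=s['tcp_pos']
    now=B.T@(p-PIV)*1e3; tz=B.T@R.apply([0,0,1]); print('now',now,'tilt',np.rad2deg(np.arctan2(tz[0],-tz[2])),'F',s['contact_force'],'t',s['clock'])
    for x,y,z,a in rows:
        T=Ro.from_matrix(B@np.diag([-1,1,-1.]))*Ro.from_euler('y',-a,degrees=True)
        d=R.inv().apply(PIV+B@(np.array([x,y,z])/1e3)-p)/.2; w=(R.inv()*T).as_rotvec(degrees=True)/30
        print((x,y,z,a),'d',d,'w',w)
if __name__=='__main__': plan([tuple(map(float,r.split(','))) for r in sys.argv[1:]])
E
python3 go.py -- 2>/dev/null; python3 go.py=  2>/dev/null; python3 -c "
from go import *
plan([(-230,0,230,25)])"
```

```text
now [-514.139  373.023  230.316] tilt -0.016661373773847143 F [ 0.293 -1.243 -0.226] t 0.1
(-230, 0, 230, 25) d [-1.729 -1.584  0.005] w [-0.078 -0.831 -0.334]
```

>>> drive_tool:
  steps:
    - {"delta_pos": [-0.86,-0.8,0],"rotation": [0,0,-0.33],"claw": -1}
    - {"delta_pos": [-0.86,-0.8,0],"rotation": [0,0,-0.33],"claw": -1}
    - {"delta_pos": [-0.86,-0.8,0],"rotation": [0,0,-0.33],"claw": -1}
    - {"delta_pos": [-0.86,-0.8,0],"rotation": [0,0,-0.33],"claw": -1}
    - {"delta_pos": [-0.86,-0.8,0],"rotation": [0,0,-0.33],"claw": -1}
    - {"delta_pos": [-0.86,-0.8,0],"rotation": [0,0,-0.33],"claw": -1}
    - {"delta_pos": [-0.86,-0.8,0],"rotation": [0,0,-0.33],"claw": -1}
    - {"delta_pos": [-0.86,-0.8,0],"rotation": [0,0,-0.33],"claw": -1}

```text
clock: 0.9
tcp_pos: [0.2525, 0.3437, 0.2311]
orientation: [-0.073, -3.14, -0.0]
contact_force: [-0.6, 1.3, -0.9]
width: 0.0001
gripper_force: 0.0
```

```bash
python3 go.py -- -230,0,230,25 2>&1 | tail -3 || true; python3 -c "
from go import *
plan([(-230,0,200,28)])"
```

```text
if __name__=='__main__': plan([tuple(map(float,r.split(','))) for r in sys.argv[1:]])
                                   ~~~~~^^^^^^^^^^^^^^^^^^^^^^^^^
ValueError: could not convert string to float: '--'
now [-374.237  186.753  231.127] tilt -0.04157384968951163 F [-0.573  1.306 -0.896] t 0.9
(-230, 0, 200, 28) d [-0.724 -0.932  0.155] w [-0.001 -0.935 -0.006]
```

>>> drive_tool:
  steps:
    - {"delta_pos": [-0.72,-0.93,0.15],"rotation": [0,-0.93,0],"claw": -1}
    - {"delta_pos": [-0.72,-0.93,0.15],"rotation": [0,-0.93,0],"claw": -1}
    - {"delta_pos": [-0.72,-0.93,0.15],"rotation": [0,-0.93,0],"claw": -1}
    - {"delta_pos": [-0.72,-0.93,0.15],"rotation": [0,-0.93,0],"claw": -1}
    - {"delta_pos": [-0.72,-0.93,0.15],"rotation": [0,-0.93,0],"claw": -1}
    - {"delta_pos": [-0.72,-0.93,0.15],"rotation": [0,-0.93,0],"claw": -1}
    - {"delta_pos": [-0.72,-0.93,0.15],"rotation": [0,-0.93,0],"claw": -1}
    - {"delta_pos": [-0.72,-0.93,0.15],"rotation": [0,-0.93,0],"claw": -1}
    - {"delta_pos": [-0.72,-0.93,0.15],"rotation": [0,-0.93,0],"claw": -1}
    - {"delta_pos": [-0.72,-0.93,0.15],"rotation": [0,-0.93,0],"claw": -1}

```text
clock: 1.9
tcp_pos: [0.3881, 0.1512, 0.2015]
orientation: [0.062, 2.654, -0.016]
contact_force: [-0.4, 0.1, -0.5]
width: -0.0003
gripper_force: 0.0
```

```bash
python3 -c "
from go import *
plan([(-190,0,47,40),(-170,0,47,40)])"
```

```text
now [-230.333    0.311  201.502] tilt 27.919295300603324 F [-0.44   0.075 -0.495] t 1.9
(-190, 0, 47, 40) d [ 0.184 -0.001  0.777] w [-0.003 -0.403 -0.004]
(-170, 0, 47, 40) d [ 0.095 -0.001  0.824] w [-0.003 -0.403 -0.004]
```

>>> drive_tool:
  steps:
    - {"delta_pos": [0.18,0,0.78],"rotation": [0,-0.4,0],"claw": -1}
    - {"delta_pos": [0.18,0,0.78],"rotation": [0,-0.4,0],"claw": -1}
    - {"delta_pos": [0.18,0,0.78],"rotation": [0,-0.4,0],"claw": -1}
    - {"delta_pos": [0.18,0,0.78],"rotation": [0,-0.4,0],"claw": -1}
    - {"delta_pos": [0.18,0,0.78],"rotation": [0,-0.4,0],"claw": -1}
    - {"delta_pos": [0.18,0,0.78],"rotation": [0,-0.4,0],"claw": -1}
    - {"delta_pos": [0.18,0,0.78],"rotation": [0,-0.4,0],"claw": -1}

```text
clock: 2.6
tcp_pos: [0.4287, 0.1487, 0.0446]
orientation: [0.056, 2.448, -0.022]
contact_force: [0.2, 0.6, -0.0]
width: 0.0
gripper_force: 0.0
```

```bash
python3 -c "
from go import *
plan([(-145,0,47,40),(-100,0,47,40),(-75,0,47,40),(-65,0,47,40)])
from station import cams
import cv2
w=cams.camera('wrist');t=cams.camera('top')[110:270,150:310]
cv2.imwrite('pics/w1.png',__import__('numpy').hstack([w,cv2.resize(t,(384,384))])[:,:,::-1][:, :790])"
```

```text
now [-189.69    -0.382   44.567] tilt 39.738075507590295 F [ 0.167  0.559 -0.031] t 2.6
(-145, 0, 47, 40) d [-0.18   0.003  0.133] w [-0.005 -0.009 -0.003]
(-100, 0, 47, 40) d [-0.353  0.003  0.277] w [-0.005 -0.009 -0.003]
(-75, 0, 47, 40) d [-0.449  0.003  0.357] w [-0.005 -0.009 -0.003]
(-65, 0, 47, 40) d [-0.487  0.004  0.389] w [-0.005 -0.009 -0.003]
```

View pics/w1.png

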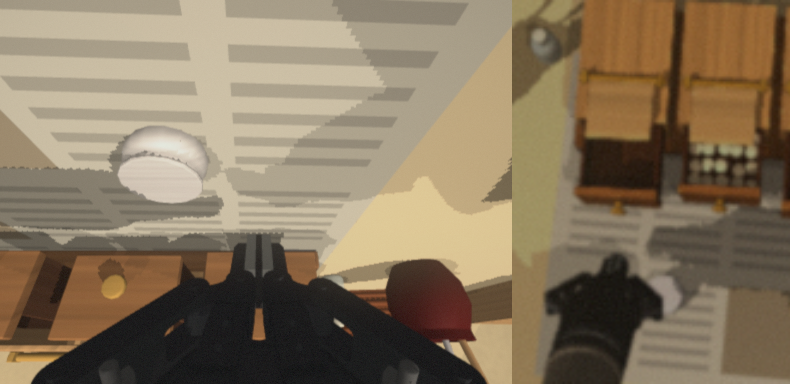

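The fingertip at (617,262) is lined up with the knob at (618,208), and the tin is clear. Pushing.

>>> drive_tool:
  steps:
    - {"delta_pos": [-0.09,0,0.07],"rotation": [0,0,0],"claw": -1}
    - {"delta_pos": [-0.18,0,0.135],"rotation": [0,0,0],"claw": -1}
    - {"delta_pos": [-0.22,0,0.165],"rotation": [0,0,0],"claw": -1}
    - {"delta_pos": [-0.25,0,0.19],"rotation": [0,0,0],"claw": -1}
    - {"delta_pos": [-0.28,0,0.215],"rotation": [0,0,0],"claw": -1}
    - {"delta_pos": [-0.31,0,0.24],"rotation": [0,0,0],"claw": -1}
    - {"delta_pos": [-0.335,0,0.262],"rotation": [0,0,0],"claw": -1}
    - {"delta_pos": [-0.36,0,0.283],"rotation": [0,0,0],"claw": -1}
    - {"delta_pos": [-0.385,0,0.303],"rotation": [0,0,0],"claw": -1}
    - {"delta_pos": [-0.41,0,0.325],"rotation": [0,0,0],"claw": -1}
    - {"delta_pos": [-0.43,0,0.342],"rotation": [0,0,0],"claw": -1}
    - {"delta_pos": [-0.45,0,0.358],"rotation": [0,0,0],"claw": -1}
    - {"delta_pos": [-0.45,0,0.358],"rotation": [0,0,0],"claw": -1}

```text
clock: 4.0
tcp_pos: [0.5451, 0.1416, 0.0496]
orientation: [0.061, 2.444, -0.023]
contact_force: [-0.1, -1.2, -0.4]
width: -0.0001
gripper_force: 0.0
```

```bash
python3 -c "
from go import *
plan([(-70,0,47,40),(-65,0,47,40),(-60,0,47,40),(-57,0,47,40)])
from station import cams
import cv2
cv2.imwrite('pics/s2.png',cams.camera('scene')[:,:,::-1]);cv2.imwrite('pics/t2.png',cams.camera('top')[:,:,::-1])
t=cv2.imread('pics/t2.png')[100:210,160:270];s=cv2.imread('pics/s2.png')[170:280,230:340]
cv2.imwrite('pics/c2.png',np.hstack([cv2.resize(cv2.convertScaleAbs(t,alpha=1.6),(396,396),interpolation=2),cv2.resize(s,(396,396),interpolation=2)]))"
```

```text
now [-73.022  -2.347  49.589] tilt 39.95156204399365 F [-0.085 -1.177 -0.361] t 4.0
(-70, 0, 47, 40) d [-0.003  0.012  0.02 ] w [-0.009 -0.002 -0.009]
(-65, 0, 47, 40) d [-0.022  0.012  0.036] w [-0.009 -0.002 -0.009]
(-60, 0, 47, 40) d [-0.042  0.012  0.052] w [-0.009 -0.002 -0.009]
(-57, 0, 47, 40) d [-0.053  0.012  0.061] w [-0.009 -0.002 -0.009]
```

View pics/c2.png

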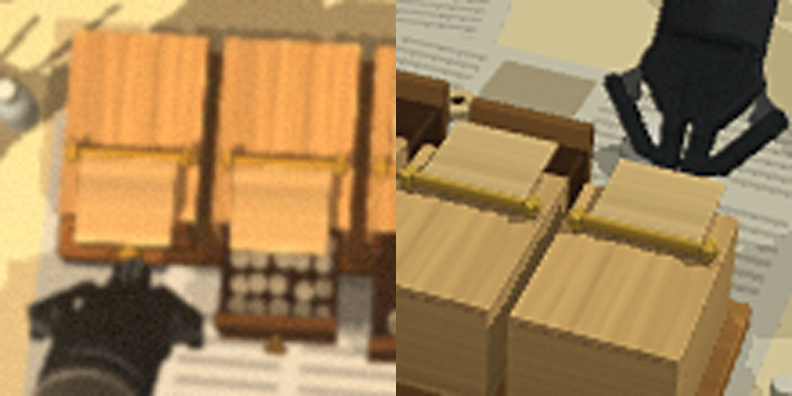

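The drawer is nearly shut, with its panel just past the paddle edge at (125,250) and the neighbours unmoved. Finishing slowly.

>>> drive_tool:
  steps:
    - {"delta_pos": [-0.01,0,0.02],"rotation": [0,0,0],"claw": -1}
    - {"delta_pos": [-0.022,0.01,0.036],"rotation": [0,0,0],"claw": -1}
    - {"delta_pos": [-0.034,0.01,0.045],"rotation": [0,0,0],"claw": -1}
    - {"delta_pos": [-0.034,0.01,0.045],"rotation": [0,0,0],"claw": -1}
    - {"delta_pos": [-0.034,0.01,0.045],"rotation": [0,0,0],"claw": -1}

```text
clock: 4.6
tcp_pos: [0.554, 0.1433, 0.0458]
orientation: [0.06, 2.447, -0.022]
contact_force: [-4.3, -0.4, 1.3]
width: 0.0
gripper_force: 2.4
```

```bash
python3 -c "
from go import *
plan([(-60,0,48,40),(-57,0,48,40),(-54,0,48,40)])"
```

```text
now [-64.242  -0.289  45.786] tilt 39.74821573137219 F [-4.277 -0.352  1.331] t 4.6
(-60, 0, 48, 40) d [-0.023  0.002  0.005] w [-0.007 -0.008 -0.007]
(-57, 0, 48, 40) d [-0.035  0.002  0.015] w [-0.007 -0.008 -0.007]
(-54, 0, 48, 40) d [-0.046  0.002  0.024] w [-0.007 -0.008 -0.007]
```

>>> drive_tool:
  steps:
    - {"delta_pos": [-0.012,0,0.0],"rotation": [0,0,0],"claw": -1}
    - {"delta_pos": [-0.024,0,0.005],"rotation": [0,0,0],"claw": -1}
    - {"delta_pos": [-0.024,0,0.005],"rotation": [0,0,0],"claw": -1}
    - {"delta_pos": [-0.024,0,0.005],"rotation": [0,0,0],"claw": -1}

```text
clock: 5.0
tcp_pos: [0.5542, 0.1433, 0.0457]
orientation: [0.057, 2.454, -0.021]
contact_force: [-17.6, -1.6, 8.2]
width: -0.0003
gripper_force: 8.5
```

```bash
python3 -c "
from go import *
plan([(-95,0,55,40),(-80,0,70,40),(-68,0,73,40)])"
```

```text
now [-64.003  -0.262  45.707] tilt 39.36512133675932 F [-17.57   -1.599   8.232] t 5.0
(-95, 0, 55, 40) d [ 0.09   0.001 -0.134] w [-0.004 -0.021 -0.004]
(-80, 0, 70, 40) d [-0.015  0.001 -0.145] w [-0.004 -0.021 -0.004]
(-68, 0, 73, 40) d [-0.071  0.001 -0.118] w [-0.004 -0.021 -0.004]
```

The drawer is against its stop: 17 N and no motion. Backing off.

>>> drive_tool:
  steps:
    - {"delta_pos": [0.07,0,-0.06],"rotation": [0,0,0],"claw": -1}
    - {"delta_pos": [0.113,0,-0.139],"rotation": [0,0,0],"claw": -1}
    - {"delta_pos": [0.113,0,-0.139],"rotation": [0,0,0],"claw": -1}
    - {"delta_pos": [0.113,0,-0.139],"rotation": [0,0,0],"claw": -1}

```text
clock: 5.4
tcp_pos: [0.5255, 0.1455, 0.0566]
orientation: [0.06, 2.443, -0.021]
contact_force: [0.8, 0.3, 0.1]
width: -0.0001
gripper_force: 0.0
```

```bash
python3 -c "
from go import *
plan([(-82,0,66,50),(-66,0,72,50),(-66,0,85,50),(-62,0,100,50),(-53,0,115,50),(-45,0,128,50),(-33,0,138,50)])
from station import cams
import cv2
w=cams.camera('scene')[170:280,230:340]
cv2.imwrite('pics/c3.png',cv2.resize(w[:,:,::-1],(400,400),interpolation=2))
cv2.imwrite('pics/t3.png',cams.camera('top')[:,:,::-1])"
```

```text
now [-92.823   0.695  56.604] tilt 39.991122021581376 F [0.792 0.329 0.075] t 5.4
(-82, 0, 66, 50) d [-0.072 -0.003 -0.001] w [-0.006 -0.334 -0.008]
(-66, 0, 72, 50) d [-0.152 -0.003  0.027] w [-0.006 -0.334 -0.008]
(-66, 0, 85, 50) d [-0.194 -0.003 -0.023] w [-0.006 -0.334 -0.008]
(-62, 0, 100, 50) d [-0.258 -0.003 -0.067] w [-0.006 -0.334 -0.008]
(-53, 0, 115, 50) d [-0.34  -0.002 -0.096] w [-0.006 -0.334 -0.008]
(-45, 0, 128, 50) d [-0.413 -0.002 -0.12 ] w [-0.006 -0.334 -0.008]
(-33, 0, 138, 50) d [-0.491 -0.002 -0.12 ] w [-0.006 -0.334 -0.008]
```

>>> drive_tool:
  steps:
    - {"delta_pos": [-0.072,0,0],"rotation": [0,-0.33,0],"claw": -1}
    - {"delta_pos": [-0.072,0,0],"rotation": [0,-0.33,0],"claw": -1}
    - {"delta_pos": [-0.15,0,0.027],"rotation": [0,-0.33,0],"claw": -1}
    - {"delta_pos": [-0.15,0,0.027],"rotation": [0,-0.33,0],"claw": -1}
    - {"delta_pos": [-0.17,0,0.0],"rotation": [0,-0.33,0],"claw": -1}
    - {"delta_pos": [-0.194,0,-0.023],"rotation": [0,-0.33,0],"claw": -1}
    - {"delta_pos": [-0.226,0,-0.045],"rotation": [0,-0.33,0],"claw": -1}
    - {"delta_pos": [-0.258,0,-0.067],"rotation": [0,-0.33,0],"claw": -1}
    - {"delta_pos": [-0.3,0,-0.082],"rotation": [0,-0.33,0],"claw": -1}
    - {"delta_pos": [-0.34,0,-0.096],"rotation": [0,-0.33,0],"claw": -1}
    - {"delta_pos": [-0.376,0,-0.108],"rotation": [0,-0.33,0],"claw": -1}
    - {"delta_pos": [-0.413,0,-0.12],"rotation": [0,-0.33,0],"claw": -1}
    - {"delta_pos": [-0.413,0,-0.12],"rotation": [0,-0.33,0],"claw": -1}

```text
clock: 6.8
tcp_pos: [0.5737, 0.1427, 0.1287]
orientation: [0.059, 2.269, -0.025]
contact_force: [-0.1, 0.7, 0.8]
width: 0.0
gripper_force: 0.0
```

```bash
python3 -c "
from go import *
plan([(-33,0,138,50),(-15,0,143,45),(0,0,143,40),(12,0,141,30),(22,0,135,25)])
from station import cams
import cv2
w=cams.camera('scene')[150:280,210:340]
cv2.imwrite('pics/c4.png',np.hstack([cv2.imread('pics/c3.png'),cv2.resize(w[:,:,::-1],(400,400),interpolation=2)]))"
```

```text
now [-44.501  -0.057 128.739] tilt 49.93714082400304 F [-0.137  0.685  0.797] t 6.8
(-33, 0, 138, 50) d [-0.072  0.001  0.014] w [-0.008 -0.002 -0.011]
(-15, 0, 143, 45) d [-0.15   0.001  0.067] w [-0.008  0.165 -0.012]
(0, 0, 143, 40) d [-0.198  0.002  0.124] w [-0.007  0.331 -0.012]
(12, 0, 141, 30) d [-0.229  0.002  0.177] w [-0.006  0.665 -0.013]
(22, 0, 135, 25) d [-0.238  0.003  0.234] w [-0.006  0.831 -0.013]
```

View pics/c4.png

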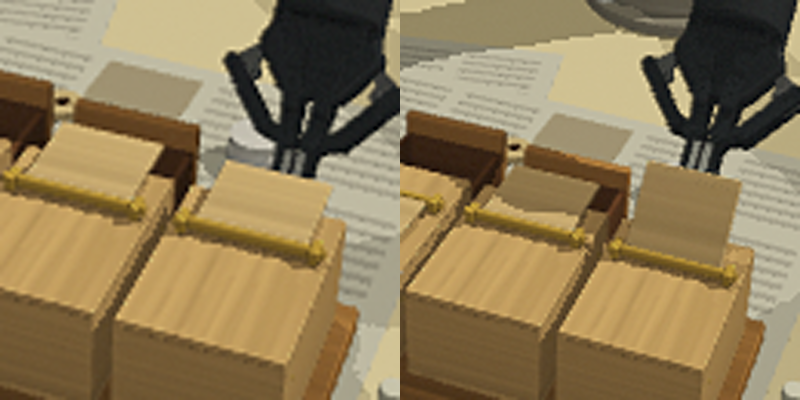

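The drawer is shut and the paddle stands raised at (685,215) with the fingertips behind it. Carrying it over.

>>> drive_tool:
  steps:
    - {"delta_pos": [-0.036,0,0.007],"rotation": [0,0,0],"claw": -1}
    - {"delta_pos": [-0.072,0,0.014],"rotation": [0,0,0],"claw": -1}
    - {"delta_pos": [-0.11,0,0.04],"rotation": [0,0.08,0],"claw": -1}
    - {"delta_pos": [-0.15,0,0.067],"rotation": [0,0.165,0],"claw": -1}
    - {"delta_pos": [-0.175,0,0.095],"rotation": [0,0.25,0],"claw": -1}
    - {"delta_pos": [-0.198,0,0.124],"rotation": [0,0.33,0],"claw": -1}
    - {"delta_pos": [-0.214,0,0.15],"rotation": [0,0.5,0],"claw": -1}
    - {"delta_pos": [-0.229,0,0.177],"rotation": [0,0.665,0],"claw": -1}
    - {"delta_pos": [-0.234,0,0.205],"rotation": [0,0.75,0],"claw": -1}
    - {"delta_pos": [-0.238,0,0.234],"rotation": [0,0.83,0],"claw": -1}
    - {"delta_pos": [-0.238,0,0.234],"rotation": [0,0.83,0],"claw": -1}

```text
clock: 7.95
tcp_pos: [0.6418, 0.138, 0.1344]
orientation: [0.073, 2.706, -0.012]
contact_force: [-0.3, -0.2, 1.6]
width: -0.0002
gripper_force: 0.3
```

```bash
python3 -c "
from go import *
plan([(32,0,128,15),(40,0,118,8),(45,0,110,0),(45,0,105,0),(45,0,103,0)])"
```

```text
now [ 23.667  -1.747 134.412] tilt 24.883493818809832 F [-0.334 -0.226  1.561] t 7.95
(32, 0, 128, 15) d [-0.024  0.009  0.047] w [-0.002  0.329 -0.02 ]
(40, 0, 118, 8) d [-0.039  0.009  0.109] w [-0.     0.563 -0.02 ]
(45, 0, 110, 0) d [-0.045  0.009  0.156] w [ 0.001  0.829 -0.02 ]
(45, 0, 105, 0) d [-0.035  0.009  0.178] w [ 0.001  0.829 -0.02 ]
(45, 0, 103, 0) d [-0.031  0.009  0.187] w [ 0.001  0.829 -0.02 ]
```

>>> drive_tool:
  steps:
    - {"delta_pos": [-0.012,0,0.023],"rotation": [0,0.16,0],"claw": -1}
    - {"delta_pos": [-0.024,0.005,0.047],"rotation": [0,0.33,0],"claw": -1}
    - {"delta_pos": [-0.032,0.005,0.078],"rotation": [0,0.45,0],"claw": -1}
    - {"delta_pos": [-0.039,0.009,0.109],"rotation": [0,0.56,0],"claw": -1}
    - {"delta_pos": [-0.042,0.009,0.132],"rotation": [0,0.7,0],"claw": -1}
    - {"delta_pos": [-0.045,0.009,0.156],"rotation": [0,0.83,0],"claw": -1}
    - {"delta_pos": [-0.04,0.009,0.167],"rotation": [0,0.83,0],"claw": -1}
    - {"delta_pos": [-0.035,0.009,0.178],"rotation": [0,0.83,0],"claw": -1}
    - {"delta_pos": [-0.035,0.009,0.178],"rotation": [0,0.83,0],"claw": -1}

```text
clock: 8.85
tcp_pos: [0.6589, 0.1404, 0.1035]
orientation: [-0.076, -3.139, 0.001]
contact_force: [-0.1, -0.7, -0.2]
width: 0.0002
gripper_force: 0.0
```

```bash
python3 -c "
from go import *
plan([(45,0,103,0),(45,0,101,0)])"
```

```text
now [ 40.723   1.368 103.478] tilt -0.081202044503867 F [-0.12  -0.703 -0.166] t 8.85
(45, 0, 103, 0) d [-0.021 -0.007  0.002] w [-0.001 -0.003 -0.01 ]
(45, 0, 101, 0) d [-0.021 -0.007  0.012] w [-0.001 -0.003 -0.01 ]
```

>>> drive_tool:
  steps:
    - {"delta_pos": [0,0,0.007],"rotation": [0,0,0],"claw": -1}
    - {"delta_pos": [0,0,0.015],"rotation": [0,0,0],"claw": -1}
    - {"delta_pos": [0,0,0.015],"rotation": [0,0,0],"claw": -1}
    - {"delta_pos": [0,0,0.015],"rotation": [0,0,0],"claw": -1}

```text
clock: 9.25
tcp_pos: [0.6596, 0.1408, 0.1026]
orientation: [0.076, 3.141, 0.0]
contact_force: [-3.2, -1.5, 6.1]
width: -0.0001
gripper_force: 2.9
```

The paddle is on its stop: z = 0.1026 with 6 N up. Lifting clear and pulling back.

>>> drive_tool:
  steps:
    - {"delta_pos": [0,0,-0.05],"rotation": [0,0,0],"claw": -1}
    - {"delta_pos": [0,0,-0.2],"rotation": [0,0,0],"claw": -1}
    - {"delta_pos": [0,0,-0.4],"rotation": [0,0,0],"claw": -1}
    - {"delta_pos": [0,0,-0.6],"rotation": [0,0,0],"claw": -1}
    - {"delta_pos": [0.5,0,-0.6],"rotation": [0,0,0],"claw": -1}
    - {"delta_pos": [1,0,-0.6],"rotation": [0,0,0],"claw": -1}
    - {"delta_pos": [1,0,-0.6],"rotation": [0,0,0],"claw": -1}
    - {"delta_pos": [1,0,-0.6],"rotation": [0,0,0],"claw": -1}
    - {"delta_pos": [1,0,-0.6],"rotation": [0,0,0],"claw": -1}
    - {"delta_pos": [1,0,-0.6],"rotation": [0,0,0],"claw": -1}
    - {"delta_pos": [1,0,-0.6],"rotation": [0,0,0],"claw": -1}

```text
clock: 10.35
tcp_pos: [0.4623, 0.15, 0.2222]
orientation: [0.078, 3.137, 0.001]
contact_force: [-0.9, -0.1, -0.0]
width: -0.0001
gripper_force: 0.0
```

```bash
python3 -c "
import cv2,numpy as np
from station import cams
t=cams.camera('top')[95:215,155:315,::-1];s=cams.camera('scene')[180:300,190:350,::-1]
f=lambda a,k:cv2.convertScaleAbs(cv2.resize(a,(400,300),interpolation=2),alpha=k)
t0=cv2.imread('pics/top0.png')[95:215,155:315]
cv2.imwrite('pics/end.png',np.vstack([np.hstack([f(t,1.5),f(s,1)]),np.hstack([f(t0,1.5),f(cv2.absdiff(t,t0),2)])]))"
```

```text
(no output)
```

View pics/end.png

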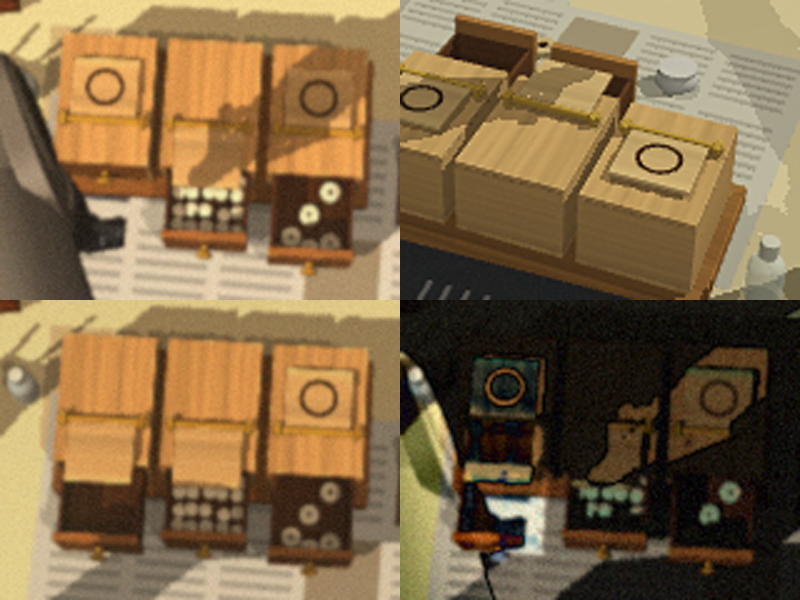

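The drawer is flush with its knob at (105,175). The paddle lies back with its ring up at (105,88), and the other boxes differ only by shadow.

```bash
python3 -c "
from station import arm
print(arm.close_job())"
```

```text
the job is handed in; nothing more can be done
None
```

The empty drawer is pushed fully shut, its marker is flipped to the back with the ring face up, nothing else looked disturbed in the last pictures, and the job was handed in at about 10.5 s.

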